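Scoop up the glass stones against the bench stop and put them on the scale

TASK

With the flat scoop, push the three loose glass stones along the bench against the aluminium bench stop so that they ride up into the pan, and lift all three clear of the bench in it. Then set the scoop, with all three stones still in its pan, gently down and level in the middle of the scale's steel plate and let go. Do not touch the stones with the gripper, and leave the cup, the jar and the screwdriver where they are.

Things in the scene. Friction and masses are not known exactly. Their poses are not given: they have to be found in the camera images.
- scoop: Flat aluminium scoop, loose, 0.24 kg, lying flat on the bench. Origin: centre of the pan's underside; x points forward to the lip, y left, z up. Pan 100 long (x -50 to 50), 138 wide outside, 132 inside, floor 3 thick. Side walls 22 high from x = -50 to 38, back wall 22 high at x = -50, front open. A red bar handle runs backward above the back wall
- scoop_grip (a point): Place to grip the scoop: middle of the red handle's section, 70 behind the pan's centre, 55 above the underside. The handle is a level bar 22 wide (y) and 22 high, from x = -150 to -30 of the scoop, free on both sides
- scoop_lip (a point): Middle of the scoop's front lip, 50 ahead of the pan's centre; the lip is bevelled over its last 14 down to a front edge 1.5 thick, lying on the bench
- fence: Bench stop: fixed aluminium angle, upright 260 long, 34 high, 6 thick, a 36 deep foot behind it. Origin: foot of the middle of its working face, at bench level; x points into the face (the way to push), y along the face, z up. The stones lie before the face, their centres 40 to 150 from it and within 42 of its middle line
- stone_a: Orange glass stone, lens-shaped, 28 in diameter and 11 thick, 18 g, loose, lying flat on the bench; its underside is flat over a 10 circle and slopes up to the 28 rim, 4 above the bench. Origin: centre of its underside, z up
- stone_b: Green glass stone, otherwise the same as stone_a
- stone_c: Blue glass stone, otherwise the same as stone_a
- scale: Bench scale, fixed: grey body 210 wide (y), 255 long (x -155 to 100), 30 high; on it a flat square steel plate 190 by 190, rigid, its top 36 above the bench. Origin: on the bench under the middle of the plate, z up; the display is on its -x side
- scale_plate (a point): Middle of the scale's steel plate, on its top surface
- cup: Clear glass cup, 60 in diameter, 70 high, loose bystander. Origin: centre of its underside
- jar: Amber jar, 60 in diameter, 75 high, loose bystander. Origin: centre of its underside
- screwdriver: Screwdriver lying on the bench beyond the scoop, loose bystander. Origin on the bench under the tool, x along it to the tip

How it is judged:
By the outcome, as a careful person would: the job done as asked, in the order asked, and still so for the second after the job is handed in, with the robot touching nothing.
It also fails if it takes over 58 s, if anything falls off the work surface, if the arm or the gripper's body presses on something with over 40 N, if the wrist force passes 120 N, or if a joint passes its speed limit or range.

ROBOT

A 6-joint arm with a two-finger parallel gripper is mounted at the origin on the work surface. World frame = base frame: x ahead of the robot, y to its left, z up, the work surface at z = 0. Lengths are in m, angles in rad, forces in N, time in s.
With the tool pointing down it reaches from about 0.325 to 0.775 m from the base axis. Payload 5.5 kg.
Tool frame: the origin (TCP) lies midway between the tips of the shut fingers; the grasp point (between the pads) lies r.grasp_offset behind it (r.grasp_offset is the distance from the TCP to the grasp point, in m); z points along the fingers, y is the direction in which the jaws open and shut (so a half turn about z gives the same grasp; the last joint's range is limited). The gripper opens to 88 mm and grips with 3 to 60 N. Pads are 20 mm wide; open, the fingers measure 115 mm over their backs; the gripper's body (75 mm by 178 mm) begins 61 mm behind the grasp point.
Start: joints at [1.088, 0.091, 1.231, -0, 1.82, -0.057], TCP at [0.248, 0.546, 0.223] pointing down, gripper open.
Joint ranges: [-2.87, 2.87], [-0.86, 2.18], [0.17, 2.46], [-1.51, 4.65], [0.06, 2.69], [-2.65, 2.65]. Speed limits (rad/s): [2.57, 2.57, 3.01, 3.14, 3.14, 3.14].

INTERFACE

Orientations are given as a rotation vector (axis times angle).
In Python, from station import sensors, cams, job, r gives the robot as it stands.
- The arm moves only by the tool arm_command, never from a script. Its argument "rows" is text: rows parted by semicolons, each of 7 numbers parted by spaces: the shift along the world's x, y, z normalised to -1 to 1, where 1 is 25 mm, then the turn, a rotation vector about the world's x, y, z normalised to -1 to 1, where 1 is 4 degrees, then the opening, from 0 (shut) to 1 (fully open). In form: x y z rx ry rz claw; .... A call has 1 to 20 rows; each row shifts and turns the commanded pose from where the row before left it; what a row does not reach is not made up. A row lasts 1/12 s, in which the tool goes at most 41.7 mm and 7.16 degrees, less where a joint would pass 70% of its speed; a pose out of reach is approached as far as the arm can. A call with a number of a shift or a turn outside -1 to 1 is refused whole. A call with a gripper value outside its range is refused whole. The fingers move at their own pace and stop on an object; "grip_force" is the grip in N (left out, the last holds). Time passes only in rows, so rows that do not move let the fingers close. It gives the time, the measured TCP pose, the force and the opening at its end, in the units of the state.
- sensors.get_state(): the state, without advancing time (a new reading comes with each control period).
- cams.capture(name): name is "scene" or "top"; returns a dict with "pixels" (420x560x3 uint8, red, green, blue), "depth" (420x560 float32, m along the optical axis (not along the pixel's ray), 0 where there is no reading), "vfov" (degrees; the focal length in pixels is half the picture's height over the tangent of half this angle, whatever the lens; pixels are square), "cx", "cy" (the principal point, pixels), "xyz" and "rotation" of the camera in the world. Camera axes: x right, y down, z forward; pixel columns grow to the right and rows downward; lengths in m; the calibration is good to about 2 mm. A picture is of the moment at which its call begins.
- job.job_done(): hands the job in, once; it reports no verdict.
The state is a dict: "t": time; "joint_positions": joint angles; "joint_vel": joint speeds; "joint_efforts": joint torques, N m; "tool_pos": TCP position; "tool_rot": TCP orientation; "contact_force": force on the tool from outside, world axes, zero at the start; "moment": the same for the moment, N m; "width": opening from 0.0 (shut) to 1.0 (fully open).
Only numpy, scipy, OpenCV 4.12 (cv2) and the standard library are available. Lean on these libraries where they do the work, as an engineer would, in place of code of your own. Each camera call takes 0.05 s, during which the arm holds its last target. There are 200 camera calls.

## Working session

There is one attempt and no reset: what is moved stays moved. The work goes in short steps, Python scripts to look and compute and a tool call to move; the robot and the scene stay as the last step left them, time stands still between calls to the robot, and variables do not carry over. Pictures are saved under pics/ and viewed, about 8 in all and at most 12, crops included, and the job is handed in when it is done.

Besides the shell and the picture viewer there is one more tool, called after "Call:" as name(argument=value, ...) on one line, values as JSON. arm_command: Moves the arm, as the interface text tells. Its arguments: {"type":"object","properties":{"rows":{"type":"string"},"grip_force":{"type":"number"}},"required":["rows"]}

```bash
ls; mkdir -p pics
cat > h.py <<'E'
import numpy as np, cv2
from station import sensors, cams, job, r
def cap(n,save=None):
    c=cams.capture(n)
    if save: cv2.imwrite('pics/'+save,c['pixels'][:,:,::-1])
    c['f']=c['pixels'].shape[0]/2/np.tan(np.radians(c['vfov'])/2)
    c['R']=np.array(c['rotation']); c['p']=np.array(c['xyz'])
    if c['R'].shape!=(3,3): print('rot',c['R'])
    return c
def pts(c):
    v,u=np.mgrid[:420,:560]; d=c['depth']
    P=np.stack([(u-c['cx'])/c['f']*d,(v-c['cy'])/c['f']*d,d],-1)
    return P@c['R'].T+c['p']
def ray(c,u,v,z):
    d=c['R']@np.array([(u-c['cx'])/c['f'],(v-c['cy'])/c['f'],1]); return c['p']+d*(z-c['p'][2])/d[2]
E
python3 - <<'E'
from h import *
for n in('top','scene'):
    c=cap(n,n+'0.png'); print(n,c['f'],c['p'],c['R'],c['cx'],c['cy'])
s=sensors.get_state(); print(s, r.grasp_offset)
E
```

```text
pics
rot [-2.08317797  2.14359255 -0.19613913]
top 443.7129401346601 [ 0.43892032 -0.01219678  1.0544617 ] [-2.08317797  2.14359255 -0.19613913] 275.35359798186374 209.87202721929506
rot [-2.04014723 -1.79881386  0.47008696]
scene 423.47313701634266 [ 1.20727475 -0.07591371  1.09364854] [-2.04014723 -1.79881386  0.47008696] 275.8252172597892 203.24564705553445
{'t': 0.1, 'joint_positions': array([ 1.08831691e+00,  9.18206331e-02,  1.23173121e+00, -1.22611405e-06,
        1.81980025e+00, -5.67347152e-02]), 'joint_vel': array([ 0.00016907, -0.00274493, -0.00164813,  0.00022331,  0.00136683,
       -0.00171089]), 'joint_efforts': array([ 1.38635434e-03, -4.47853017e+01, -4.07571352e+01,  7.00545288e-02,
        2.83416244e-02, -7.53831250e-05]), 'tool_pos': array([0.24770197, 0.54620316, 0.2216171 ]), 'tool_rot': array([-6.63620354e-01, -3.07022283e+00,  2.66399141e-03]), 'contact_force': array([-0.27574466,  0.37586804, -0.24137463]), 'moment': array([ 0.01926341, -0.03172166,  0.02297553]), 'width': 0.9975775709319029} 0.0187
```

View pics/top0.png

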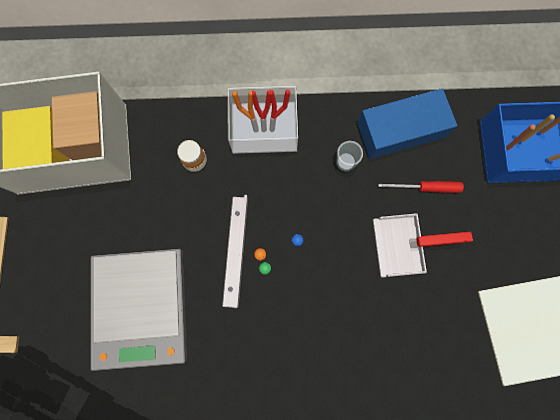

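View pics/scene0.png

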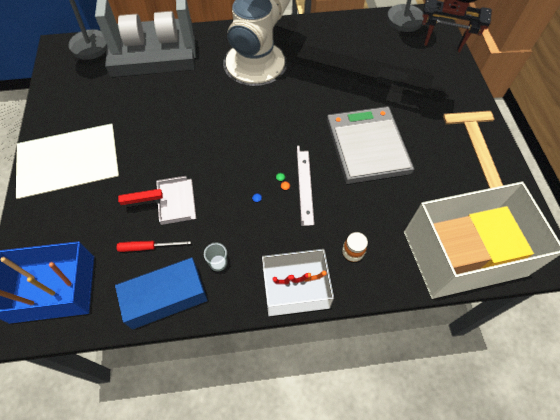

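The top picture shows the scoop at (400,245) with its handle pointing right, the stones at (260,254), (265,268) and (297,240), the fence along (235,250), and the scale at (137,300). The push goes towards world +y. Next I'll measure these positions.

```bash
sed -i "s/    if c\['R'\].shape.*/    if c['R'].shape!=(3,3): c['R']=cv2.Rodrigues(c['R'])[0]/" h.py
cat > m.py <<'E'
from h import *
def stones(c,z=.006):
    hsv=cv2.cvtColor(c['pixels'],cv2.COLOR_RGB2HSV); o={}
    for k,(lo,hi,reg) in dict(orange=(8,16,1),green=(50,80,1),blue=(104,125,1)).items():
        m=cv2.inRange(hsv,(lo,150,80),(hi,255,255))
        n,l,st,ce=cv2.connectedComponentsWithStats(m)
        o[k]=[(np.round(ce[i],1),st[i,4],np.round(ray(c,*ce[i],z)[:2],4)) for i in range(1,n) if 25<st[i,4]<250]
    return o
if __name__=='__main__':
  for n in('top','scene'):
    c=cap(n); P=pts(c); hsv=cv2.cvtColor(c['pixels'],cv2.COLOR_RGB2HSV)
    print(n); 
    for k,v in stones(c).items(): print(k,v)
    X,Y,Z=P[...,0],P[...,1],P[...,2]; ok=c['depth']>0
    bench=ok&(abs(Z)<.004); print('bench z',np.median(Z[ok&(abs(Z)<.02)]))
    # fence, scale & scoop by height+brightness
    g=hsv[...,2]>90
    def rep(nm,m):
        q=P[m][:,:2].astype(np.float32); 
        if len(q)<5: print(nm,len(q));return
        rc=cv2.minAreaRect(q); print(nm,len(q),'ctr',np.round(rc[0],4),'size',np.round(rc[1],4),'ang',round(rc[2],2),'z',np.round(np.percentile(P[m][:,2],[5,50,95]),4),'box',np.round(cv2.boxPoints(rc),3).tolist())
    fr=ok&(Y>.03)&(Y<.17)&(X>.15)&(X<.55)
    er=lambda m:cv2.morphologyEx(m.astype(np.uint8),cv2.MORPH_OPEN,np.ones((2,2)))>0
    rep('fence up',er(fr&(Z>.027)&(Z<.04))); rep('fence foot',er(fr&(Z>.003)&(Z<.012)&(hsv[...,1]<60)&g))
    sr=ok&(Y>.18)&(Y<.48)&(X>.0)&(X<.42)
    rep('plate',er(sr&(Z>.033)&(Z<.04)&(X>.1))); rep('scale body',er(sr&(Z>.02)&(Z<.04)))
    red=cv2.inRange(hsv,(0,150,80),(5,255,255))>0
    red|=cv2.inRange(hsv,(172,150,80),(180,255,255))>0
    hr=ok&(Y<-.2)&(Y>-.6)
    rep('handle top',er(hr&red&(Z>.06)&(Z<.075)))
    pan=er(hr&(Y>-.45)&(hsv[...,1]<70)&g&(Z<.03)&(X<.47)&(X>.2)); rep('pan',pan)
    rep('pan floor',er(pan&(Z<.008))); rep('walls',pan&(Z>.016))
    for nm,zz in(('hand',None),):
        n2,l,st,ce=cv2.connectedComponentsWithStats((red&(Y<-.2)&ok).astype(np.uint8)); print([(st[i].tolist()) for i in range(1,n2) if st[i,4]>100])
E
python3 m.py
```

```text
top
orange [(array([244.6, 104.8]), np.int32(246), array([0.9203, 0.0667])), (array([550.4, 125.2]), np.int32(80), array([ 0.8408, -0.6918])), (array([518.1, 138.3]), np.int32(99), array([ 0.8092, -0.6077])), (array([194.9, 161.1]), np.int32(106), array([0.7757, 0.1916])), (array([259.8, 253.9]), np.int32(119), array([0.5422, 0.036 ])), (array([170.3, 350.9]), np.int32(37), array([0.3276, 0.244 ])), (array([102.9, 356.3]), np.int32(37), array([0.3197, 0.3975]))]
green [(array([264.7, 268. ]), np.int32(75), array([0.5088, 0.0252]))]
blue [(array([389.7, 151.3]), np.int32(63), array([ 0.7859, -0.2895])), (array([297.2, 239.6]), np.int32(113), array([ 0.5736, -0.0535]))]
bench z 0.0015416981332992963
fence up 167 ctr [0.4846 0.0843] size [0.0048 0.1285] ang 83.78 z [0.0049 0.0331 0.0381] box [[0.41999998688697815, 0.08900000154972076], [0.5479999780654907, 0.07500000298023224], [0.5490000247955322, 0.07999999821186066], [0.42100000381469727, 0.09399999678134918]]
fence foot 567 ctr [0.4791 0.0506] size [0.1325 0.1254] ang 84.64 z [0.0029 0.0065 0.0346] box [[0.4099999964237213, -0.00999
[... 2314 characters left out ...]
2070000171661377, -0.07599999755620956], [0.37299999594688416, 0.4320000112056732]]
scale body 1792 ctr [0.6964 0.1067] size [0.2359 1.0591] ang 57.77 z [0.0257 0.0318 0.0375] box [[0.1860000044107437, 0.289000004529953], [1.0809999704360962, -0.2750000059604645], [1.2070000171661377, -0.07599999755620956], [0.3109999895095825, 0.48899999260902405]]
handle top 302 ctr [ 0.8581 -0.2111] size [0.7404 0.1125] ang 29.81 z [0.0556 0.0641 0.0683] box [[0.5090000033378601, -0.34599998593330383], [0.5649999976158142, -0.4440000057220459], [1.2070000171661377, -0.07599999755620956], [1.1510000228881836, 0.02199999988079071]]
pan 0
pan floor 0
walls 0
[[118, 189, 44, 16, 453], [116, 240, 39, 12, 359]]
```

```bash
cat > m2.py <<'E'
from h import *
c=cap('top'); P=pts(c); hsv=cv2.cvtColor(c['pixels'],cv2.COLOR_RGB2HSV); Z=P[...,2]
def comp(u0,u1,v0,v1,m,k=True):
    z=np.zeros((420,560),np.uint8); z[v0:v1,u0:u1]=m[v0:v1,u0:u1]
    n,l,st,ce=cv2.connectedComponentsWithStats(z); i=1+np.argmax(st[1:,4]); return l==i
def rect(m,z,nm):
    v,u=np.nonzero(m)
    q=np.array([ray(c,a,b,z)[:2] for a,b in zip(u,v)],np.float32); rc=cv2.minAreaRect(q)
    print(nm,len(q),'ctr',np.round(rc[0],4),'size',np.round(rc[1],4),'ang',round(rc[2],2),'Z',np.round(np.percentile(Z[m],[5,50,95]),4),'mean',np.round(q.mean(0),4)); return q
bright=(hsv[...,2]>110)&(hsv[...,1]<80)
f=comp(215,255,185,315,bright); rect(f,0,'fence z0'); rect(f,.034,'fence z34')
# right edge of fence per row -> line on z=0
L=[];T=[]
for v in range(205,300,1):
    u=np.nonzero(f[v])[0]
    if len(u): 
        L.append(ray(c,u.max()+.5,v,0)[:2])
        zz=Z[v,u.min():u.max()+1]; hi=u[np.nonzero(Z[v,u]>.027)[0]]
        if len(hi): T.append(ray(c,hi.max()+.5,v,.034)[:2]); 
for nm,A in(('foot edge z0',L),('top edge z34',T)):
    A=np.array(A); p=np.polyfit(A[:,0],A[:,1],1); print(nm,len(A),'y=',p, 'ang',np.degrees(np.arctan(p[0])),'sd',np.std(A[:,1]-np.polyval(p,A[:,0])))
pan=comp(365,432,205,285,bright); rect(pan,0,'pan z0'); rect(pan,.022,'pan z22')
for v in (218,225,240,255,268,272): 
    u=np.nonzero(pan[v])[0]; print(v,u.min() if len(u) else None,u.max() if len(u) else None)
red=((hsv[...,0]<6)|(hsv[...,0]>171))&(hsv[...,1]>150)&(hsv[...,2]>60)
h=comp(405,480,225,255,red); q=rect(h,.066,'handle z66')
w=np.linalg.eigh(np.cov(q.T)); print('axis',w[1][:,1])
pl=comp(85,190,245,375,(hsv[...,2]>140)&(hsv[...,1]<60)); rect(pl,.036,'plate')
bd=comp(80,195,240,380,(hsv[...,2]>70)); rect(bd,.03,'body')
im=cv2.cvtColor(c['pixels'],cv2.COLOR_RGB2BGR)
a=cv2.resize(im[205:285,365:480],None,fx=4.5,fy=4.5,interpolation=cv2.INTER_CUBIC); cv2.imwrite('pics/crop.png',a)
E
python3 m2.py
```

```text
fence z0 1651 ctr [0.5554 0.096 ] size [0.0357 0.2686] ang 84.27 Z [0.0023 0.0068 0.0365] mean [0.5501 0.0964]
fence z34 1651 ctr [0.5516 0.0925] size [0.0346 0.2599] ang 84.27 Z [0.0023 0.0068 0.0365] mean [0.5465 0.0929]
foot edge z0 95 y= [-0.10049503  0.13386176] ang -5.738674094669108 sd 0.000703746400691928
top edge z34 95 y= [-0.1009187  0.1308784] ang -5.762704664689266 sd 0.0006830261865785296
pan z0 2621 ctr [ 0.5558 -0.2951] size [0.144  0.1091] ang 3.67 Z [0.001  0.0046 0.0228] mean [ 0.5544 -0.2928]
pan z22 2621 ctr [ 0.5533 -0.2892] size [0.141  0.1068] ang 3.67 Z [0.001  0.0046 0.0228] mean [ 0.552  -0.2869]
218 375 418
225 374 419
240 376 415
255 378 423
268 380 425
272 380 426
handle z66 592 ctr [ 0.5583 -0.3791] size [0.0244 0.1244] ang 3.81 Z [0.0358 0.0669 0.0701] mean [ 0.5583 -0.3792]
axis [-0.07311205  0.99732373]
plate 9563 ctr [0.4257 0.3154] size [0.2492 0.204 ] ang 3.08 Z [0.0292 0.0361 0.0397] mean [0.4281 0.3168]
body 10599 ctr [0.4259 0.3162] size [0.2553 0.2077] ang 3.07 Z [0.0288 0.0358 0.0397] mean [0.4227 0.3166]
```

View pics/crop.png

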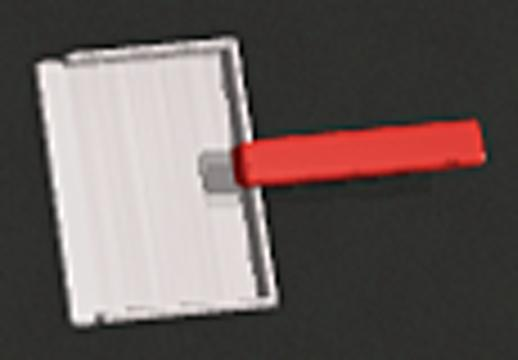

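The crop shows the scoop lying flat: lip on the left, back wall on the right, and the handle running right along (240–485, 150) in the crop. The estimates are:

| Item | Estimate |
|---|---|
| Grip point | (0.557, -0.359) |
| Scoop yaw | about 3.8° from +y |
| Fence face | y = 0.1323 - 0.1005x |
| Plate centre | about (0.453, 0.318) |

Now I'll move.

Call:
arm_command(rows=".325 -.952 -.1 0 0 -.406 1;.325 -.952 -.1 0 0 -.406 1;.325 -.952 -.1 0 0 -.406 1;.325 -.952 -.1 0 0 -.406 1;.325 -.952 -.1 0 0 -.406 1;.325 -.952 -.1 0 0 -.406 1;.325 -.952 -.1 0 0 -.406 1;.325 -.952 -.1 0 0 -.406 1;.325 -.952 -.1 0 0 -.406 1;.325 -.952 -.1 0 0 -.406 1;.325 -.952 -.1 0 0 -.406 1;.325 -.952 -.1 0 0 -.406 1;.325 -.952 -.1 0 0 -.406 1;.325 -.952 -.1 0 0 -.406 1;.325 -.952 -.1 0 0 -.406 1;.325 -.952 -.1 0 0 -.406 1;.325 -.952 -.1 0 0 -.406 1;.325 -.952 -.1 0 0 -.406 1;.325 -.952 -.1 0 0 -.406 1", grip_force=30)

```text
t: 1.83
tool_pos: [0.4024, 0.093, 0.1751]
tool_rot: [1.458, 2.782, 0.0]
contact_force: [-0.2, 0.9, -0.4]
width: 1.0
```

Call:
arm_command(rows=".325 -.952 -.1 0 0 -.406 1;.325 -.952 -.1 0 0 -.406 1;.325 -.952 -.1 0 0 -.406 1;.325 -.952 -.1 0 0 -.406 1;.325 -.952 -.1 0 0 -.406 1;.325 -.952 -.1 0 0 -.406 1;.325 -.952 -.1 0 0 -.406 1;.325 -.952 -.1 0 0 -.406 1;.325 -.952 -.1 0 0 -.406 1;.325 -.952 -.1 0 0 -.406 1;.325 -.952 -.1 0 0 -.406 1;.325 -.952 -.1 0 0 -.406 1;.325 -.952 -.1 0 0 -.406 1;.325 -.952 -.1 0 0 -.406 1;.325 -.952 -.1 0 0 -.406 1;.325 -.952 -.1 0 0 -.406 1;.325 -.952 -.1 0 0 -.406 1;.325 -.952 -.1 0 0 -.406 1;.325 -.952 -.1 0 0 -.406 1;0 0 0 0 0 0 1")

```text
t: 3.5
tool_pos: [0.5562, -0.3615, 0.1252]
tool_rot: [-2.149, -2.29, 0.002]
contact_force: [-0.3, -0.1, -0.6]
width: 1.001
```

```bash
cat > st.py <<'E'
from h import *
def st():
    s=sensors.get_state(); R=cv2.Rodrigues(np.array(s['tool_rot']))[0]
    print('t',round(s['t'],2),'p',np.round(s['tool_pos'],4),'ty',np.round(R[:,1],4),'tz',np.round(R[:,2],4),'yaw',round(np.degrees(np.arctan2(R[1,1],R[0,1])),2),'F',np.round(s['contact_force'],2),'M',np.round(s['moment'],2),'w',round(s['width'],3),'j',np.round(s['joint_positions'],2)); return s,R
if __name__=='__main__': st()
E
python3 st.py
python3 - <<'E'
from h import *
c=cap('top')
print('plate px ctr',ray(c,135.5,297,.036))
E
```

```text
t 3.5 p [ 0.5562 -0.3615  0.1252] ty [ 0.998   0.0636 -0.0022] tz [-0.0022  0.     -1.    ] yaw 3.65 F [-0.33 -0.15 -0.65] M [-0.04  0.06 -0.05] w 1.001 j [-0.63  0.27  1.21 -0.    1.67 -0.69]
plate px ctr [0.44977077 0.31784122 0.036     ]
```

Call:
arm_command(rows="0 .05 -.6 0 0 .04 1;.03 .05 -.6 0 0 0 1;0 0 -.6 0 0 0 1;0 0 -.6 0 0 0 1;0 0 -.5 0 0 0 1;0 0 -.4 0 0 0 1;0 0 -.255 0 0 0 1;0 0 0 0 0 0 1;0 0 0 0 0 0 0;0 0 0 0 0 0 0;0 0 0 0 0 0 0;0 0 0 0 0 0 0;0 0 0 0 0 0 0;0 0 0 0 0 0 0;0 0 0 0 0 0 0;0 0 0 0 0 0 0", grip_force=40)

```text
t: 4.88
tool_pos: [0.5574, -0.3555, 0.0388]
tool_rot: [2.141, 2.299, 0.0]
contact_force: [-0.3, -0.0, -0.2]
width: 0.433
```

```bash
python3 st.py; python3 m2.py | egrep 'pan|handle|axis'
```

```text
t 4.88 p [ 0.5574 -0.3555  0.0388] ty [9.975e-01 7.070e-02 1.000e-04] tz [ 1.e-04 -1.e-04 -1.e+00] yaw 4.05 F [-0.26 -0.02 -0.24] M [-0.05  0.06 -0.  ] w 0.433 j [-0.62  0.29  1.33 -0.    1.52 -0.69]
pan z0 2506 ctr [ 0.5531 -0.2942] size [0.1482 0.1083] ang 2.94 Z [0.001  0.0045 0.021 ] mean [ 0.5553 -0.2909]
pan z22 2506 ctr [ 0.5507 -0.2883] size [0.1451 0.106 ] ang 2.94 Z [0.001  0.0045 0.021 ] mean [ 0.5529 -0.2851]
handle z66 158 ctr [ 0.5553 -0.3339] size [0.0241 0.0339] ang 4.34 Z [0.0515 0.0668 0.0698] mean [ 0.5553 -0.3347]
axis [-0.11006381  0.99392452]
```

Call:
arm_command(rows="0 0 0 0 0 0 0;0 0 0 0 0 0 0;0 0 0 0 0 0 0;0 0 0 0 0 0 0;0 0 0 0 0 0 0;0 0 0 0 0 0 0;0 0 0 0 0 0 0")

```text
t: 5.52
tool_pos: [0.5573, -0.3555, 0.0387]
tool_rot: [-2.141, -2.298, 0.0]
contact_force: [-0.3, -0.4, 0.2]
width: 0.247
```

```bash
python3 st.py
```

```text
t 5.52 p [ 0.5573 -0.3555  0.0387] ty [ 9.975e-01  7.060e-02 -1.000e-04] tz [-1.e-04 -0.e+00 -1.e+00] yaw 4.05 F [-0.25 -0.37  0.15] M [-0.09  0.13  0.04] w 0.247 j [-0.62  0.29  1.33 -0.    1.52 -0.69]
```

Call:
arm_command(rows="0 0 .12 0 0 0 0;0 0 .12 0 0 0 0;-.15 .42 0 0 0 -.245 0;-.15 .42 0 0 0 -.245 0;-.15 .42 0 0 0 -.245 0;-.15 .42 0 0 0 -.245 0;-.15 .42 0 0 0 -.245 0;-.15 .42 0 0 0 -.245 0;-.15 .42 0 0 0 -.245 0;-.15 .42 0 0 0 -.245 0;-.16 .42 0 0 0 -.245 0;-.16 .42 0 0 0 -.245 0;0 0 0 0 0 0 0;0 0 0 0 0 0 0")

```text
t: 6.68
tool_pos: [0.5194, -0.2504, 0.045]
tool_rot: [2.328, 2.108, -0.0]
contact_force: [0.1, 0.1, -1.5]
width: 0.249
```

```bash
python3 st.py
python3 - <<'E'
from h import *
c=cap('top'); im=c['pixels'][180:340,215:460,::-1]; cv2.imwrite('pics/a.png',cv2.resize(im,None,fx=3,fy=3,interpolation=cv2.INTER_CUBIC))
E
```

```text
t 6.68 p [ 0.5194 -0.2504  0.045 ] ty [ 9.951e-01 -9.890e-02  4.000e-04] tz [ 4.e-04 -5.e-04 -1.e+00] yaw -5.68 F [ 0.06  0.12 -1.51] M [-0.13  0.06  0.05] w 0.249 j [-0.51  0.07  1.57 -0.    1.5  -0.41]
```

View pics/a.png

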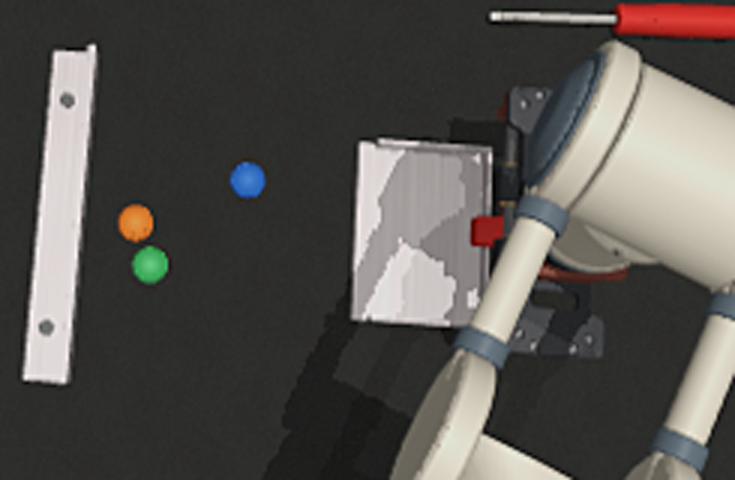

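The picture shows the scoop held level, its lip at crop column ~356, with all three stones within the span of the pan. The lip looks about 2° off the fence line, so I'll measure it.

```bash
cat > lip.py <<'E'
from h import *
def lip(z,v0=231,v1=284,u0=240):
    c=cap('top'); hsv=cv2.cvtColor(c['pixels'],cv2.COLOR_RGB2HSV); g=cv2.cvtColor(c['pixels'],cv2.COLOR_RGB2GRAY).astype(float)
    A=[]
    for v in range(v0,v1):
        # subpixel crossing of gray 110 at the dark->light lip
        for u in range(u0,420):
            if g[v,u+1]>=110>g[v,u] and g[v,u+2]>100 and g[v,u+3]>100 and hsv[v,u+2,1]<60:
                A.append(ray(c,u+(110-g[v,u])/(g[v,u+1]-g[v,u]),v,z)[:2]); break
    A=np.array(A); p=np.polyfit(A[:,0],A[:,1],1)
    for _ in range(3):
        k=abs(A[:,1]-np.polyval(p,A[:,0]))<.002; p=np.polyfit(A[k,0],A[k,1],1)
    print('lip ang',np.degrees(np.arctan(p[0])),'x',A[k,0].min(),A[k,0].max(),'y@.54',np.polyval(p,.54),'n',k.sum(),len(A))
if __name__=='__main__': lip(.0065); lip(.0065)
E
python3 lip.py
python3 - <<'E'
from h import *
c=cap('top'); g=cv2.cvtColor(c['pixels'],cv2.COLOR_RGB2GRAY).astype(float); A=[]
for v in range(200,305):
    for u in range(262,225,-1):
        if g[v,u-1]>=110>g[v,u] and g[v,u-2]>110:
            A.append(ray(c,u-(110-g[v,u])/(g[v,u-1]-g[v,u]),v,0)[:2]); break
A=np.array(A);p=np.polyfit(A[:,0],A[:,1],1)
for _ in range(4):
    k=abs(A[:,1]-np.polyval(p,A[:,0]))<.002; p=np.polyfit(A[k,0],A[k,1],1)
print('fence',p,np.degrees(np.arctan(p[0])),k.sum(),A[k,0].min(),A[k,0].max())
E
```

```text
lip ang -5.27256622811591 x 0.4695617086326889 0.5915350796372171 y@.54 -0.13729197766081078 n 53 53
lip ang -5.275560996511641 x 0.46956246565532234 0.5915361358118545 y@.54 -0.1374961688379578 n 53 53
fence [-0.10033953  0.133473  ] -5.729853378820926 104 0.4276279377316597 0.6748854005149266
```

Call:
arm_command(rows="0 0 -.1 0 0 -.11 0;0 0 -.08 0 0 0 0;0 0 -.06 0 0 0 0;0 0 0 0 0 0 0;0 0 0 0 0 0 0")

```text
t: 7.3
tool_pos: [0.5193, -0.2506, 0.0387]
tool_rot: [2.338, 2.098, -0.0]
contact_force: [0.7, -0.1, -0.7]
width: 0.252
```

```bash
python3 st.py
```

```text
t 7.3 p [ 0.5193 -0.2506  0.0387] ty [ 0.9942 -0.1079  0.    ] tz [ 0.e+00 -1.e-04 -1.e+00] yaw -6.19 F [ 0.71 -0.07 -0.69] M [-0.16  0.12 -0.05] w 0.252 j [-0.51  0.07  1.58 -0.    1.49 -0.4 ]
```

Call:
arm_command(rows="0 0 -.02 0 0 0 0;0 0 -.02 0 0 0 0;0 0 0 0 0 0 0;0 0 0 0 0 0 0")

```text
t: 7.63
tool_pos: [0.5194, -0.2507, 0.0386]
tool_rot: [2.338, 2.098, -0.0]
contact_force: [-3.7, -0.0, 6.4]
width: 0.247
```

```bash
python3 st.py
```

```text
t 7.63 p [ 0.5194 -0.2507  0.0386] ty [ 9.942e-01 -1.078e-01  4.000e-04] tz [ 4.e-04 -5.e-04 -1.e+00] yaw -6.19 F [-3.71 -0.03  6.38] M [0.06 0.63 0.  ] w 0.247 j [-0.51  0.07  1.58 -0.    1.49 -0.4 ]
```

Call:
arm_command(rows=".02 .2 0 0 0 0 0;.02 .2 0 0 0 0 0;.02 .2 0 0 0 0 0;.02 .2 0 0 0 0 0;.02 .2 0 0 0 0 0;.02 .2 0 0 0 0 0;.02 .2 0 0 0 0 0;.02 .2 0 0 0 0 0;.02 .2 0 0 0 0 0;.02 .2 0 0 0 0 0;.02 .2 0 0 0 0 0;.02 .2 0 0 0 0 0;.02 .2 0 0 0 0 0;.02 .2 0 0 0 0 0;.02 .2 0 0 0 0 0;.02 .2 0 0 0 0 0;.02 .2 0 0 0 0 0;.02 .2 0 0 0 0 0;.02 .2 0 0 0 0 0;.02 .2 0 0 0 0 0")

```text
t: 9.3
tool_pos: [0.5299, -0.1505, 0.0387]
tool_rot: [2.336, 2.097, 0.0]
contact_force: [-0.3, -4.2, 6.1]
width: 0.246
```

Call:
arm_command(rows=".02 .2 0 0 0 0 0;.02 .2 0 0 0 0 0;.02 .2 0 0 0 0 0;.02 .2 0 0 0 0 0;.02 .2 0 0 0 0 0;.02 .2 0 0 0 0 0;.02 .2 0 0 0 0 0;.02 .2 0 0 0 0 0;.02 .2 0 0 0 0 0;.02 .2 0 0 0 0 0;.02 .2 0 0 0 0 0;.02 .2 0 0 0 0 0;0 0 0 0 0 0 0")

```text
t: 10.38
tool_pos: [0.5359, -0.0896, 0.0387]
tool_rot: [2.336, 2.098, 0.002]
contact_force: [1.3, -0.5, 6.3]
width: 0.247
```

```bash
python3 st.py
python3 - <<'E'
from h import *
from m import stones
c=cap('top'); 
for k,v in stones(c).items(): print(k,[x for x in v if .4<x[2][0]<.65 and -.2<x[2][1]<.15])
im=c['pixels'][180:340,205:400,::-1]; cv2.imwrite('pics/b.png',cv2.resize(im,None,fx=3.5,fy=3.5,interpolation=cv2.INTER_CUBIC))
E
```

```text
t 10.38 p [ 0.5359 -0.0896  0.0387] ty [ 0.9943 -0.107   0.0018] tz [ 1.8e-03 -3.0e-04 -1.0e+00] yaw -6.14 F [ 1.33 -0.46  6.28] M [-0.09  0.38  0.07] w 0.247 j [-0.23 -0.02  1.67  0.    1.49 -0.12]
orange [(array([259.5, 253.8]), np.int32(112), array([0.5424, 0.0368]))]
green [(array([260. , 267.5]), np.int32(73), array([0.5102, 0.0361]))]
blue [(array([262.6, 237.3]), np.int32(99), array([0.5816, 0.0286]))]
```

View pics/b.png

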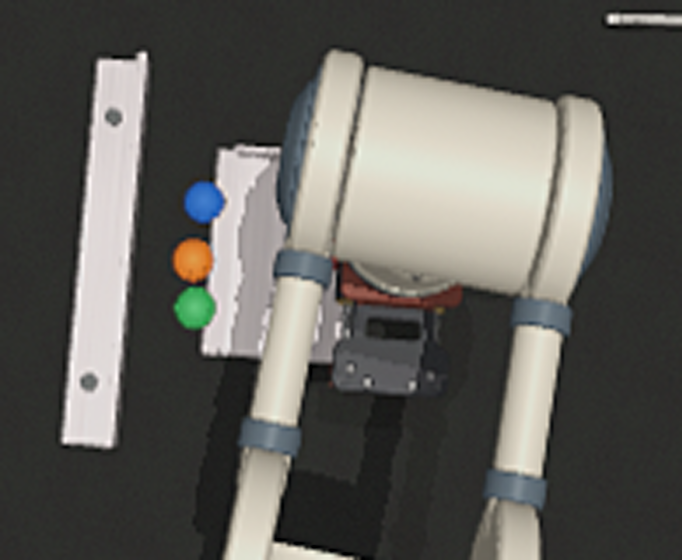

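All three stones sit in a row at the lip (crop (204,202), (193,260), (193,308)), about 55 mm of lip travel from the face. I'll carry on more slowly.

Call:
arm_command(rows=".02 .2 0 0 0 0 0;.02 .2 0 0 0 0 0;.02 .2 0 0 0 0 0;.02 .2 0 0 0 0 0;.012 .12 0 0 0 0 0;.012 .12 0 0 0 0 0;.012 .12 0 0 0 0 0;.012 .12 0 0 0 0 0;.012 .12 0 0 0 0 0;.012 .12 0 0 0 0 0;.012 .12 0 0 0 0 0;.012 .12 0 0 0 0 0;.012 .12 0 0 0 0 0")

```text
t: 11.52
tool_pos: [0.5405, -0.0437, 0.0387]
tool_rot: [2.337, 2.097, 0.0]
contact_force: [-0.4, -5.2, 6.2]
width: 0.249
```

```bash
python3 st.py
```

```text
t 11.52 p [ 0.5405 -0.0437  0.0387] ty [ 0.9942 -0.1079  0.0017] tz [ 0.0015 -0.0016 -1.    ] yaw -6.19 F [-0.42 -5.16  6.22] M [-0.7   0.45  0.08] w 0.249 j [-0.14 -0.02  1.67 -0.    1.49 -0.03]
```

Call:
arm_command(rows=".006 .06 0 0 0 0 0;.006 .06 0 0 0 0 0;.006 .06 0 0 0 0 0;0 0 0 0 0 0 0")

```text
t: 11.85
tool_pos: [0.541, -0.039, 0.0387]
tool_rot: [2.336, 2.097, 0.001]
contact_force: [-0.6, -3.9, 6.2]
width: 0.243
```

```bash
cat > look.py <<'E'
import sys
from h import *
from m import stones
from st import st
st(); c=cap('top'); P=pts(c)
for k,v in stones(c).items(): print(k,[(x[0],x[2],'Z',np.round(np.median(P[int(x[0][1])-1:int(x[0][1])+2,int(x[0][0])-1:int(x[0][0])+2,2]),4)) for x in v if .3<x[2][0]<.65 and -.2<x[2][1]<.45])
v0,v1,u0,u1=map(int,sys.argv[2:6])
im=c['pixels'][v0:v1,u0:u1,::-1]; f=min(780/(u1-u0),580/(v1-v0)); cv2.imwrite('pics/'+sys.argv[1],cv2.resize(im,None,fx=f,fy=f,interpolation=cv2.INTER_CUBIC))
E
python3 look.py c.png 210 300 215 330
```

```text
t 11.85 p [ 0.541  -0.039   0.0387] ty [ 0.9942 -0.1077  0.0018] tz [ 0.0016 -0.0013 -1.    ] yaw -6.18 F [-0.58 -3.88  6.18] M [-0.55  0.42  0.04] w 0.243 j [-0.13 -0.02  1.67 -0.    1.49 -0.03]
orange [(array([247.9, 252.4]), array([0.5465, 0.0642]), 'Z', np.float64(0.0153)), (array([170.3, 350.9]), array([0.3276, 0.244 ]), 'Z', np.float64(0.0332)), (array([102.9, 356.3]), array([0.3197, 0.3975]), 'Z', np.float64(0.0317))]
green [(array([246.1, 266.2]), array([0.5142, 0.0689]), 'Z', np.float64(0.0147))]
blue [(array([247.6, 235.9]), array([0.5858, 0.0643]), 'Z', np.float64(0.0134))]
```

View pics/c.png

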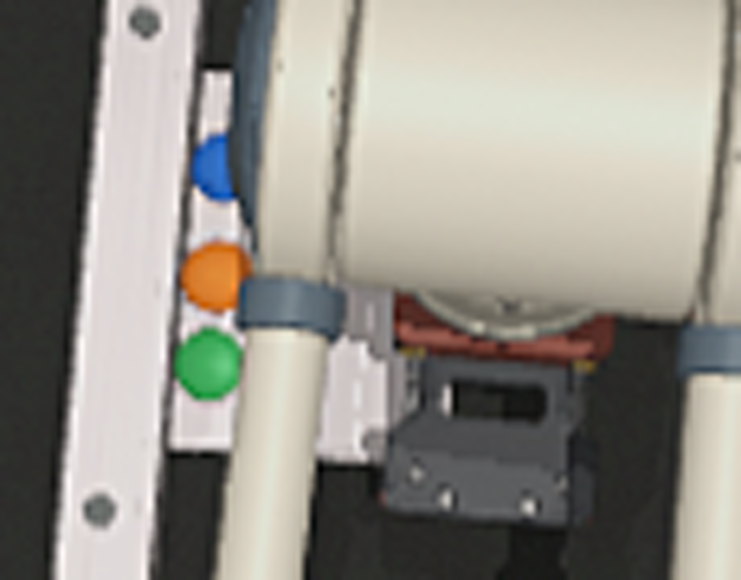

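All three stones are now on the pan floor at the fence (tops at Z≈0.014), with a gap of about 3 mm left. I'll close that gap gently.

Call:
arm_command(rows=".003 .03 0 0 0 0 0;.003 .03 0 0 0 0 0;.003 .03 0 0 0 0 0;0 0 0 0 0 0 0")

```text
t: 12.23
tool_pos: [0.5413, -0.038, 0.0387]
tool_rot: [2.335, 2.095, -0.001]
contact_force: [0.8, -8.3, 4.5]
width: 0.248
```

```bash
python3 st.py
```

```text
t 12.23 p [ 0.5413 -0.038   0.0387] ty [ 0.9942 -0.108   0.0024] tz [ 0.0021 -0.0034 -1.    ] yaw -6.2 F [ 0.79 -8.3   4.52] M [-1.19  0.3   0.24] w 0.248 j [-0.13 -0.02  1.67 -0.    1.49 -0.02]
```

Call:
arm_command(rows=".003 .03 0 0 0 0 0;.003 .03 0 0 0 0 0;0 0 0 0 0 0 0")

```text
t: 12.48
tool_pos: [0.5416, -0.0378, 0.039]
tool_rot: [2.334, 2.094, -0.003]
contact_force: [0.3, -12.2, 6.0]
width: 0.245
```

```bash
python3 st.py
```

```text
t 12.48 p [ 0.5416 -0.0378  0.039 ] ty [ 0.9941 -0.1083  0.0029] tz [ 0.0023 -0.0057 -1.    ] yaw -6.22 F [  0.31 -12.23   5.98] M [-1.89  0.45  0.4 ] w 0.245 j [-0.13 -0.02  1.67 -0.01  1.49 -0.02]
```

Lip contact with the fence is confirmed: the push force rose to 12 N. Next I'll tip the lip up while lifting.

Call:
arm_command(rows="-.006 -.06 .04 0 0 0 0;-.003 -.026 .04 .249 -.025 0 0;-.003 -.026 .04 .249 -.025 0 0;-.003 -.026 .04 .249 -.025 0 0;-.003 -.026 .04 .249 -.025 0 0;-.003 -.026 .04 .249 -.025 0 0;-.003 -.03 .05 .249 -.025 0 0;-.003 -.03 .05 .249 -.025 0 0;-.003 -.03 .05 .249 -.025 0 0;-.003 -.04 .05 .249 -.025 0 0;-.003 -.04 .1 .249 -.025 0 0;0 0 .2 0 0 0 0;0 0 .2 0 0 0 0;0 0 .3 0 0 0 0;0 0 .3 0 0 0 0;0 0 .3 0 0 0 0;0 0 .3 0 0 0 0;0 0 .3 0 0 0 0;0 0 .2 0 0 0 0;0 0 0 0 0 0 0")

```text
t: 14.15
tool_pos: [0.5407, -0.0443, 0.1056]
tool_rot: [-2.247, -2.017, -0.198]
contact_force: [-0.2, -0.2, -3.0]
width: 0.247
```

```bash
python3 look.py d.png 200 310 195 335
python3 - <<'E'
from h import *
c=cap('scene'); cv2.imwrite('pics/e.png',cv2.resize(c['pixels'][100:250,200:400,::-1],None,fx=3.8,fy=3.8,interpolation=cv2.INTER_CUBIC))
E
```

```text
t 14.15 p [ 0.5407 -0.0443  0.1056] ty [ 0.9942 -0.1076  0.0012] tz [ 0.0199  0.1724 -0.9848] yaw -6.17 F [-0.24 -0.19 -2.96] M [-0.29  0.13 -0.01] w 0.247 j [-0.26 -0.05  1.59  0.17  1.63 -0.14]
orange [(array([247. , 248.8]), array([0.5551, 0.066 ]), 'Z', np.float64(0.098)), (array([170.3, 350.9]), array([0.3276, 0.244 ]), 'Z', np.float64(0.0338)), (array([102.9, 356.3]), array([0.3197, 0.3975]), 'Z', np.float64(0.0326))]
green [(array([245.9, 263.5]), array([0.5204, 0.0693]), 'Z', np.float64(0.0976))]
blue [(array([248.6, 230.2]), array([0.5996, 0.0616]), 'Z', np.float64(0.0988))]
```

View pics/e.png

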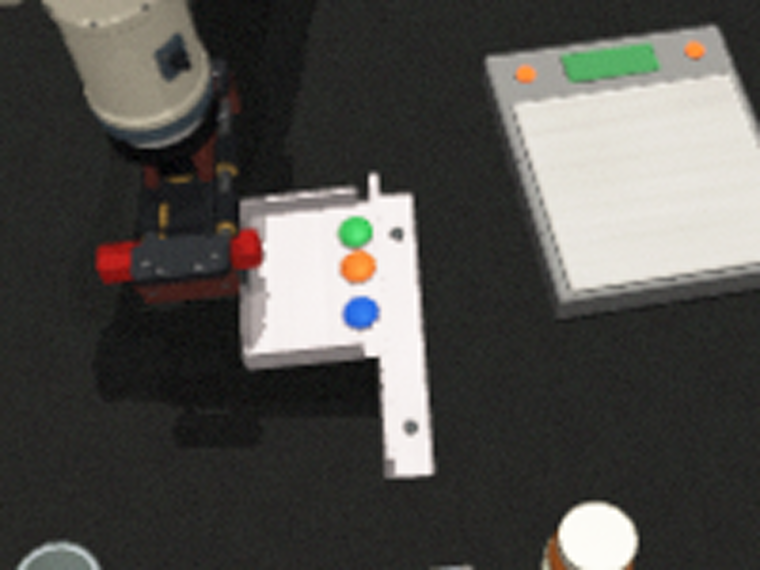

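All three stones are in the raised pan, in a row near the lip at (355,232), (357,267) and (360,313) in the crop. Now I'll refine the plate centre and compute the target.

Run:
```python
from h import *
for n,box in(('top',(245,345,85,190)),('scene',(100,190,322,418))):
    c=cap(n); hsv=cv2.cvtColor(c['pixels'],cv2.COLOR_RGB2HSV); v0,v1,u0,u1=box
    V=hsv[v0:v1,u0:u1,2]; t,_=cv2.threshold(V[V>90].reshape(-1,1),0,255,cv2.THRESH_OTSU)
    m=np.zeros((420,560),np.uint8); m[v0:v1,u0:u1]=(V>t)&(hsv[v0:v1,u0:u1,1]<60)
    m=cv2.morphologyEx(m,cv2.MORPH_OPEN,np.ones((5,5))); 
    nn,l,s,ce=cv2.connectedComponentsWithStats(m); i=1+np.argmax(s[1:,4])
    v,u=np.nonzero(l==i); q=np.array([ray(c,a,b,.036)[:2] for a,b in zip(u,v)],np.float32)
    print(n,t,cv2.minAreaRect(q),q.mean(0))
```

```text
top 172.0 ((0.45391029119491577, 0.31862062215805054), (0.1889031082391739, 0.18707039952278137), 3.008054494857788) [0.45230338 0.3190907 ]
scene 192.0 ((0.45531657338142395, 0.3179979920387268), (0.18857400119304657, 0.18979601562023163), 3.1895856857299805) [0.4587177 0.3174625]
```

Call:
arm_command(rows="-.028 .1 .1 0 0 0 0;-.056 .2 .1 0 0 0 0;-.085 .3 .1 0 0 0 0;-.114 .41 0 0 0 .085 0;-.114 .41 0 0 0 .085 0;-.114 .41 0 0 0 .085 0;-.114 .41 0 0 0 .085 0;-.114 .41 0 0 0 .085 0;-.114 .41 0 0 0 .085 0;-.114 .41 0 0 0 .085 0;-.114 .41 0 0 0 .085 0;-.114 .41 0 0 0 .085 0;-.114 .41 0 0 0 .085 0;-.114 .41 0 0 0 .085 0;-.114 .41 0 0 0 .085 0;-.114 .41 0 0 0 .085 0")

```text
t: 15.68
tool_pos: [0.4984, 0.105, 0.1112]
tool_rot: [-2.163, -2.098, -0.188]
contact_force: [0.8, -0.4, -2.9]
width: 0.245
```

Call:
arm_command(rows="-.114 .41 0 0 0 .085 0;-.114 .41 0 0 0 .085 0;-.114 .41 0 0 0 .085 0;-.114 .41 0 0 0 .085 0;-.114 .41 0 0 0 .085 0;-.114 .41 0 0 0 .085 0;-.114 .41 0 0 0 .085 0;-.114 .41 0 0 0 .085 0;-.114 .41 0 0 0 .085 0;-.114 .41 0 0 0 .085 0;-.114 .41 0 0 0 .085 0;-.114 .41 0 0 0 .085 0;-.114 .41 0 0 0 .085 0;-.085 .3 0 0 0 0 0;-.056 .2 0 0 0 0 0;-.028 .1 0 0 0 0 0;0 0 0 0 0 0 0;0 0 0 0 0 0 0")

```text
t: 17.18
tool_pos: [0.4575, 0.2522, 0.1112]
tool_rot: [-2.078, -2.176, -0.18]
contact_force: [0.3, 0.2, -2.3]
width: 0.247
```

```bash
python3 st.py
```

```text
t 17.18 p [0.4575 0.2522 0.1112] ty [ 0.9989  0.0464 -0.0013] tz [-0.0094  0.1732 -0.9848] yaw 2.66 F [ 0.3   0.21 -2.29] M [-0.34  0.04 -0.06] w 0.247 j [ 0.33 -0.17  1.7   0.17  1.57  0.28]
```

Call:
arm_command(rows="0 0 0 -.125 -.007 0 0;0 0 0 -.2 -.011 0 0;0 0 0 -.249 -.013 0 0;0 0 0 -.249 -.013 0 0;0 0 -.1 -.249 -.013 0 0;0 0 -.1 -.249 -.013 0 0;0 0 -.1 -.249 -.013 0 0;0 0 -.1 -.249 -.013 0 0;0 0 -.1 -.249 -.013 0 0;0 0 -.1 -.2 -.011 0 0;.02 0 -.1 -.125 -.007 0 0;0 0 -.1 -.098 -.006 0 0;0 0 -.1 0 0 0 0;0 0 -.1 0 0 0 0;0 0 -.1 0 0 0 0;0 0 -.06 0 0 0 0;0 0 -.04 0 0 0 0;0 0 0 0 0 0 0")

```text
t: 18.68
tool_pos: [0.4578, 0.2521, 0.081]
tool_rot: [-2.169, -2.271, 0.0]
contact_force: [0.7, -0.2, -1.7]
width: 0.247
```

```bash
python3 look.py f.png 230 380 70 270
```

```text
t 18.68 p [0.4578 0.2521 0.081 ] ty [ 9.989e-01  4.600e-02 -5.000e-04] tz [-5.e-04  4.e-04 -1.e+00] yaw 2.64 F [ 0.65 -0.22 -1.67] M [-0.12 -0.02 -0.02] w 0.247 j [ 0.44 -0.1   1.67  0.    1.57  0.39]
orange [(array([171. , 350.7]), array([0.3279, 0.2425]), 'Z', np.float64(0.0325)), (array([102.9, 356.3]), array([0.3197, 0.3975]), 'Z', np.float64(0.0325))]
green [(array([118.9, 316.7]), array([0.4064, 0.3646]), 'Z', np.float64(0.0551))]
blue []
```

View pics/f.png

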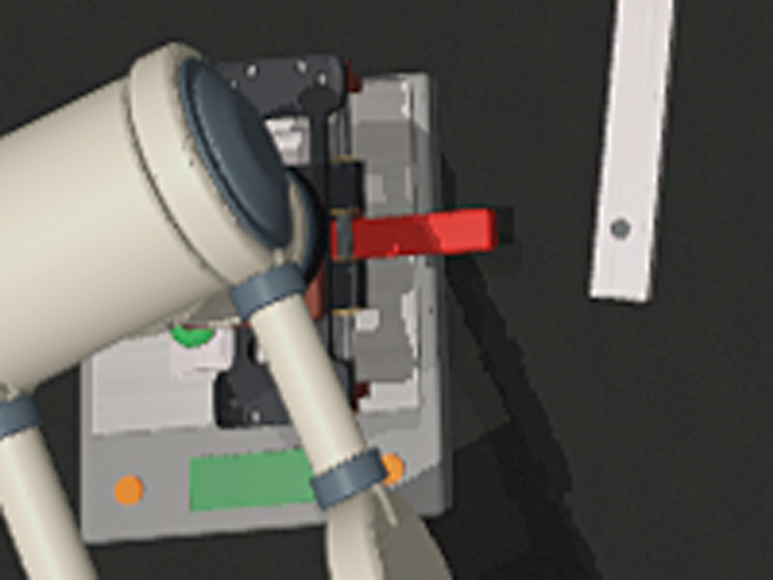

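The arm hides most of the pan; the green stone is visible at crop (193,330), and the scoop is over the plate. I'll lower the last 6 mm gently.

Call:
arm_command(rows="0 .01 -.06 0 0 0 0;0 0 -.06 0 0 0 0;0 0 -.05 0 0 0 0;0 0 -.03 0 0 0 0;0 0 -.02 0 0 0 0;0 0 -.01 0 0 0 0;0 0 0 0 0 0 0")

```text
t: 19.32
tool_pos: [0.458, 0.2526, 0.076]
tool_rot: [-2.169, -2.272, -0.001]
contact_force: [-0.2, -1.5, 1.2]
width: 0.246
```

```bash
python3 st.py
```

```text
t 19.32 p [0.458  0.2526 0.076 ] ty [9.989e-01 4.620e-02 3.000e-04] tz [ 3.e-04  8.e-04 -1.e+00] yaw 2.65 F [-0.18 -1.51  1.18] M [-0.09  0.25  0.08] w 0.246 j [ 0.44 -0.1   1.68  0.    1.56  0.39]
```

Call:
arm_command(rows="0 0 -.01 0 0 0 0;0 0 -.01 0 0 0 0;0 0 0 0 0 0 0")

```text
t: 19.57
tool_pos: [0.4582, 0.2525, 0.0756]
tool_rot: [-2.169, -2.272, -0.002]
contact_force: [-0.9, -3.2, 3.7]
width: 0.251
```

```bash
python3 st.py
python3 - <<'E'
from h import *
c=cap('scene'); cv2.imwrite('pics/g.png',cv2.resize(c['pixels'][95:195,290:430,::-1],None,fx=5.5,fy=5.5,interpolation=cv2.INTER_CUBIC))
E
```

```text
t 19.57 p [0.4582 0.2525 0.0756] ty [9.989e-01 4.620e-02 6.000e-04] tz [ 6.e-04  8.e-04 -1.e+00] yaw 2.65 F [-0.85 -3.23  3.66] M [-0.15  0.43  0.12] w 0.251 j [ 0.44 -0.1   1.68  0.    1.56  0.39]
```

View pics/g.png

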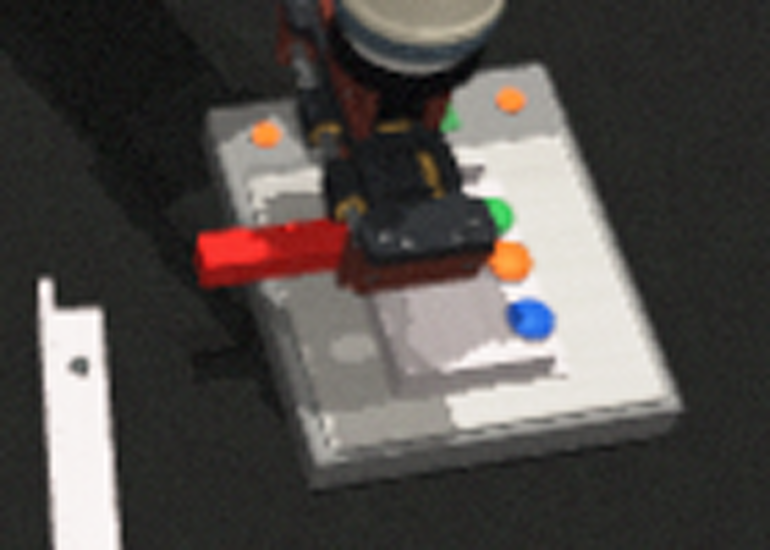

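All three stones are in the pan, which is touching the plate. I'll ease the grip so it settles flat, then open slowly.

Call:
arm_command(rows="0 0 -.01 0 0 0 0;0 0 -.01 0 0 0 0;0 0 0 0 0 0 0;0 0 0 0 0 0 0", grip_force=5)

```text
t: 19.95
tool_pos: [0.458, 0.2525, 0.0747]
tool_rot: [-2.169, -2.272, -0.001]
contact_force: [0.2, -2.1, 3.0]
width: 0.251
```

```bash
python3 st.py
```

```text
t 19.95 p [0.458  0.2525 0.0747] ty [9.989e-01 4.620e-02 2.000e-04] tz [ 2.e-04  5.e-04 -1.e+00] yaw 2.65 F [ 0.17 -2.07  2.98] M [-0.4   0.13  0.04] w 0.251 j [ 0.44 -0.1   1.68  0.    1.56  0.39]
```

Call:
arm_command(rows="0 0 0 0 0 0 .27;0 0 0 0 0 0 .29;0 0 0 0 0 0 .33;0 0 0 0 0 0 .4;0 0 0 0 0 0 .5;0 0 0 0 0 0 .6;0 0 0 0 0 0 .7;0 0 0 0 0 0 .8;0 0 0 0 0 0 .8;0 0 0 0 0 0 .8")

```text
t: 20.78
tool_pos: [0.4579, 0.2525, 0.0745]
tool_rot: [-2.169, -2.272, -0.0]
contact_force: [-0.8, 0.0, 0.7]
width: 0.793
```

```bash
python3 st.py
```

```text
t 20.78 p [0.4579 0.2525 0.0745] ty [ 9.989e-01  4.620e-02 -2.000e-04] tz [-2.e-04  5.e-04 -1.e+00] yaw 2.65 F [-0.78  0.03  0.69] M [-0.07  0.11 -0.04] w 0.793 j [ 0.44 -0.1   1.68  0.    1.56  0.39]
```

Call:
arm_command(rows="0 0 .1 0 0 0 .8;0 0 .2 0 0 0 .8;0 0 .4 0 0 0 .8;0 0 .6 0 0 0 .8;0 0 .8 0 0 0 .8;0 0 .8 0 0 0 .8;0 0 .8 0 0 0 .8;0 0 .8 0 0 0 .8;0 -.8 .3 0 0 0 .8;0 -.8 .3 0 0 0 .8;0 -.8 0 0 0 0 .8;0 -.8 0 0 0 0 .8;0 -.8 0 0 0 0 .8;0 -.8 0 0 0 0 .8;0 -.8 0 0 0 0 .8;0 -.8 0 0 0 0 .8;0 -.8 0 0 0 0 .8;0 -.5 0 0 0 0 .8;0 0 0 0 0 0 .8")

```text
t: 22.37
tool_pos: [0.4581, 0.0581, 0.2033]
tool_rot: [2.172, 2.268, 0.001]
contact_force: [0.4, -0.3, 0.1]
width: 0.799
```

```bash
python3 look.py i.png 235 380 70 260
python3 - <<'E'
from h import *
c=cap('top'); P=pts(c); hsv=cv2.cvtColor(c['pixels'],cv2.COLOR_RGB2HSV)
red=(((hsv[...,0]<6)|(hsv[...,0]>171))&(hsv[...,1]>150)&(hsv[...,2]>60)&(P[...,2]>.085)&(P[...,2]<.12)&(P[...,1]>.12)&(P[...,1]<.34)).astype(np.uint8)
n,l,s,ce=cv2.connectedComponentsWithStats(red); i=1+np.argmax(s[1:,4]); v,u=np.nonzero(l==i)
q=np.array([ray(c,a,b,.102)[:2] for a,b in zip(u,v)],np.float32); rc=cv2.minAreaRect(q); print('handle',rc)
z=P[v,u]; print('z vs y slope deg',np.degrees(np.arctan(np.polyfit(z[:,1],z[:,2],1))))
E
```

```text
t 22.37 p [0.4581 0.0581 0.2033] ty [0.9991 0.0435 0.0015] tz [ 1.5e-03 -1.0e-04 -1.0e+00] yaw 2.49 F [ 0.4  -0.33  0.15] M [-0.03  0.04  0.01] w 0.799 j [ 0.05 -0.29  1.62 -0.    1.81  0.01]
orange [(array([119. , 298.5]), array([0.4478, 0.3661]), 'Z', np.float64(0.05)), (array([102.9, 356.3]), array([0.3197, 0.3975]), 'Z', np.float64(0.0325))]
green [(array([119.5, 313. ]), array([0.4147, 0.3634]), 'Z', np.float64(0.0502))]
blue [(array([118.8, 280.2]), array([0.4899, 0.3681]), 'Z', np.float64(0.0489))]
handle ((0.45746755599975586, 0.2744447886943817), (0.019027994945645332, 0.021204138174653053), 1.8223546743392944)
z vs y slope deg [0.43502909 5.76143934]
```

View pics/i.png

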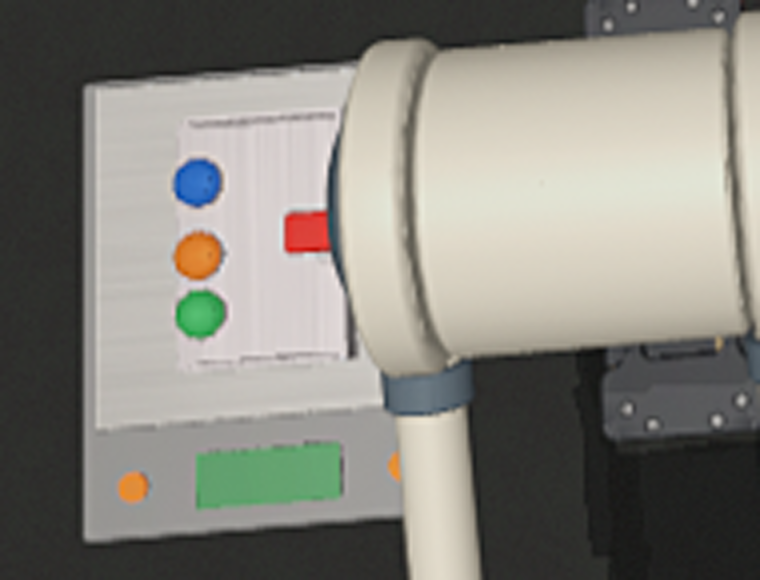

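The picture shows the scoop released and flat on the plate, with the three stones in its pan. Their tops are at z≈0.050, which is plate + floor + stone. I'll make one numeric check of pan centring and the bystanders, then hand in.

Run:
```python
from h import *
from m import stones
c=cap('scene')
for k,v in stones(c,.046).items(): print(k,[x[2] for x in v if .3<x[2][0]<.6 and .25<x[2][1]<.45])
c=cap('top')
for k,v in stones(c,.046).items(): print(k,[x[2] for x in v if .35<x[2][0]<.6 and .25<x[2][1]<.45])
g=c['pixels']; s=70; f=4.0 # lip corners from viewed crop (scale 4): (180,122),(185,370)
for u,v in((70+180/4,235+122/4),(70+185/4,235+370/4)): print('lip corner',ray(c,u,v,.0385))
from st import st; st(); print(job.job_done())
```

```text
orange [array([0.4503, 0.3503])]
green [array([0.4178, 0.3484])]
blue [array([0.491 , 0.3526])]
orange [array([0.4475, 0.3517])]
green [array([0.4156, 0.349 ])]
blue [array([0.4879, 0.3535])]
lip corner [0.52187501 0.36656643 0.0385    ]
lip corner [0.38413898 0.35781025 0.0385    ]
t 22.57 p [0.458  0.0607 0.2025] ty [9.989e-01 4.680e-02 4.000e-04] tz [ 4.e-04  9.e-04 -1.e+00] yaw 2.68 F [ 0.6   1.27 -0.7 ] M [-0.04  0.06 -0.02] w 0.797 j [ 0.06 -0.29  1.62  0.    1.81  0.01]
the job is handed in; nothing more can be done
None
```

The scoop, with all three stones in its pan, is on the middle of the scale plate with the gripper open and clear. I handed the job in at about 22.6 s; it reports no verdict.

**What I did:** I gripped the scoop by its handle and squared it to the bench stop. I then pushed the stones along the bench until they rode up into the pan and the lip met the stop. I tipped the lip up about 10° and lifted. Last, I carried the scoop over, levelled it, set it down with about 4 N and released it gradually.

**What the last checks showed:**
- **Stones:** all three lie on the pan floor, with tops at z ≈ 0.050 m as expected. They sit close to the front lip, within about 2 mm of the edge by the two camera views.
- **Centring:** the lip corners put the pan centre at about (0.455, 0.312). The plate centre is (0.4545, 0.318), so it is roughly 6 mm off at most.
- **Level:** the handle slope read 0.4°, within depth noise. One end of the pan seemed to touch about 1 mm before the other, so I eased the grip to let it settle flat before opening.
- **Bystanders:** the cup, jar and screwdriver were not approached. I did not re-measure them at the end.

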